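# Close the caliper gauge on the amber jar

## Robot

A 6-joint arm with a two-finger parallel gripper is mounted at the origin on the work surface; the furniture and walls round the work are solid. World frame = base frame: x ahead of the robot, y to its left, z up, the work surface at z = 0. Lengths are in m, angles in rad, forces in N, time in s.
With the tool pointing down it reaches from about 0.275 to 0.85 m from the base axis. Payload 19 kg.
Tool frame: the origin (TCP) lies midway between the tips of the shut fingers; the grasp point (between the pads) lies 19 mm behind it; z points along the fingers, y is the line along which they close (so a half turn about z gives the same grasp; the last joint's range is limited). The gripper opens to 85 mm and grips with 20 to 120 N. Pads are 22 mm wide; open, the fingers measure 114 mm over their backs; the gripper's body (76 mm by 85 mm) begins 54 mm behind the grasp point. The pads swing forward as they close: fully open they stand 13 mm farther back than shut.
Start: joints at [1.056, 0.15, 1.437, -0, 1.554, -0.134], TCP at [0.214, 0.534, 0.231] pointing down, gripper open.
Joint ranges: [-2.8, 2.8], [-0.68, 2.1], [0.12, 2.68], [-1.39, 4.53], [0.16, 2.79], [-2.81, 2.81]. Speed limits (rad/s): [1.89, 1.89, 2.22, 3.01, 3.01, 3.01].

## Interface

Orientations are given as [roll, pitch, yaw] about the fixed x, y, z axes, in that order (R = Rz(yaw) Ry(pitch) Rx(roll)).
In Python, from cell import read_state, camera, camera_model, hand_in gives the robot as it stands. The module is installed in compiled form; this text tells all that it offers.
- The arm moves only by the tool arm_command, never from a script. Its argument "plan" is text: rows parted by semicolons, each of 6 numbers parted by spaces: the shift along the tool's x, y, z in units of 40 mm (1.0 is 40 mm), then the turn, a rotation vector about the tool's x, y, z in units of 5 degrees (1.0 is 5 degrees). In form: x y z wx wy wz; .... A call has 1 to 12 rows; each row shifts and turns the commanded pose from where the row before left it, along the tool's axes as they then stand; what a row does not reach is not made up. A row lasts 1/8 s, in which the tool goes at most 62.5 mm and 10.7 degrees, less where a joint would pass 70% of its speed; a pose out of reach is approached as far as the arm can. A call with a number of a shift or a turn outside -1 to 1 is refused whole. A call with a gripper value outside its range is refused whole. "grip" is the opening, from 0 (shut) to 1 (fully open), set as the call begins (left out, the last holds). The fingers move at their own pace and stop on an object; "squeeze" is the grip in N (left out, the last holds). Time passes only in rows, so rows that do not move let the fingers close. It gives the time, the measured TCP pose, the force, the opening and the grip force at its end, in the units of the state.
- read_state(): the state, without advancing time (a new reading comes with each control period).
- camera(name): name is "scene" or "top" or "wrist"; returns (picture, depth): 480x640x3 uint8, red, green, blue; 480x640 float32, m along the optical axis (not along the pixel's ray), 0 where there is no reading.
- camera_model(name): a dict with "mtx" (3x3 intrinsics, pixels), "dist_coeffs" ([k1, k2, p1, p2, k3] as OpenCV has them; the pictures are not rectified), "R" (3x3) and "t" (3): a world point X has camera coordinates R X + t. Camera axes: x right, y down, z forward; pixel columns grow to the right and rows downward; lengths in m; the calibration is good to about 2 mm. A picture is of the moment at which its call begins: read the wrist's pose just before it. camera_model takes no time and is no camera call; for the wrist camera it gives the pose at the moment of the call.
- hand_in(): hands the job in; it is judged then, once.
The state is a dict: "t": time; "joint_positions": joint angles; "qd": joint speeds; "joint_torque": joint torques, N m; "ee_pos": TCP position; "eef_rot": TCP orientation; "wrist_force": force on the tool from outside, world axes, zero at the start; "moment": the same for the moment, N m; "grip_width": finger opening in m; "gripper_force": force on a finger pad.
Only numpy, scipy, OpenCV 4.12 (cv2) and the standard library are available. Lean on these libraries where they do the work, as an engineer would, in place of code of your own. Each camera call takes 0.05 s, during which the arm holds its last target. There are 200 camera calls.

## Task

Stand the small amber jar with the blue cap upright on the plate of the bench caliper gauge, between its two jaws, then slide the movable jaw shut on it (a blue thumb tab is there to move it by). Stop when the jar is nipped against the fixed jaw and the sprung tip of the movable jaw has been pressed in about half way; never drive the tip to the end of its travel. Let go and leave the jar standing there, held between the jaws.

Things in the scene. Friction and masses are not known exactly. Their poses are not given: they have to be found in the camera images.
- amber_jar_mid (a point): centre, half-way up (43 mm above its foot), of the amber jar: a brown screw jar with a blue cap, round, 47 mm across, 86 mm tall, about 100 g, standing loose on the bench; z axis up. The other jars and bottles near it are bystanders.
- gauge: bench caliper gauge, fixed: aluminium plate 90 mm (its x) by 235 mm (its y) by 12 mm high, the jar's floor; origin at the centre of its underside, z up. Jaws open along y. Fixed steel jaw at the -y end: flat face at y = -95 mm looking to +y, 66 mm wide, top 44 mm above the bench. The movable jaw, on a grey carriage at the +y side, closes toward -y; the gap between the faces starts at 95 to 115 mm.
- thumb_tab (a point): middle of the blue thumb tab on the sliding grey carriage, 74.5 mm above the bench. Tab 20 mm (gauge x) by 26 mm (gauge y), top 94.5 mm up; carriage block 60 x 40 mm, top 44.5 mm up. With the sprung tip out, the movable jaw's face lies 44 mm from here toward gauge -y. The carriage slides 85 mm along gauge y against about 7 N of friction and stays where left. Axes as the gauge's.
- jaw_tip (a joint): sprung tip of the movable jaw: steel plate 56 mm wide, top 43.5 mm above the bench, on a red stem ahead of the carriage. Value: metres pressed in toward the carriage; 0 = fully out (14 mm of red stem shows), 0.014 = at its stop (no red shows). The spring takes 1.2 N to start and 0.3 N more per mm: 3.3 N half way (0.007).

How it is judged:
On the way:
1. the amber jar stands upright on the gauge's plate between the jaws, the sprung tip still out (x of amber_jar_mid in the frame of gauge between -0.03 and 0.03 m and y of amber_jar_mid in the frame of gauge between -0.081 and 0.01 m and z of amber_jar_mid in the frame of gauge between 0.045 and 0.065 m and angle between amber_jar_mid's own z axis and vertical below 0.25 rad and value of joint jaw_tip below 0.002 m), for 0.1 s.
At the end, for the whole second after the job is handed in: The amber jar stands upright (within about 8 degrees) on the gauge's plate between the jaws, its centre within 18 mm of the gauge's middle line and its side against the fixed jaw (within 9 mm), and the sprung tip stays pressed in by 3 to 11.5 mm of its 14 mm, at rest (value of joint jaw_tip between 0.003 and 0.0115 m and x of amber_jar_mid in the frame of gauge between -0.018 and 0.018 m and y of amber_jar_mid in the frame of gauge between -0.081 and -0.062 m and z of amber_jar_mid in the frame of gauge between 0.045 and 0.065 m and angle between amber_jar_mid's own z axis and vertical below 0.15 rad and velocity of joint jaw_tip between -0.01 and 0.01 m/s); the robot touches nothing.
It fails at once if the sprung tip is driven to the end of its travel (beyond 13.5 mm) (value of joint jaw_tip above 0.0135 m).
It also fails if it takes over 42 s, if anything falls off the work surface, if the arm or the gripper's body presses on something with over 40 N, if the wrist force passes 120 N, or if a joint passes its speed limit or range.

## Working session

There is one attempt and no reset: what is moved stays moved. The work goes in short steps, Python scripts to look and compute and a tool call to move; the robot and the scene stay as the last step left them, time stands still between calls to the robot, and variables do not carry over. Pictures are saved under pics/ and viewed, at most 10 in all, crops included, and the job is handed in when it is done.

Besides the shell and the picture viewer there is one more tool, called in YAML: its name, and indented under it one key for each argument. arm_command: Moves the arm, as the interface text tells. Its arguments: {"type":"object","properties":{"plan":{"type":"string"},"grip":{"type":"number"},"squeeze":{"type":"number"}},"required":["plan"]}

```bash
mkdir -p pics; cat > h.py <<'E'
import numpy as np, cv2
from cell import read_state, camera, camera_model, hand_in
def grab(n):
    m=camera_model(n); p,d=camera(n); return p,d,m
def save(n,p): cv2.imwrite('pics/'+n,cv2.cvtColor(p,cv2.COLOR_RGB2BGR))
def ray(m,uv):
    uv=np.array(uv,float).reshape(-1,1,2)
    n=cv2.undistortPoints(uv,np.array(m['mtx']),np.array(m['dist_coeffs'])).reshape(-1,2)
    R=np.array(m['R']);t=np.array(m['t'])
    return -R.T@t, np.c_[n,np.ones(len(n))]@R
def plane(m,uv,z):
    c,d=ray(m,uv); return c+d*((z-c[2])/d[:,2])[:,None]
def pts(m,d,vv,uu):
    c,r=ray(m,np.c_[uu,vv]); return c+r*d[vv,uu][:,None]
E
python3 - <<'E'
from h import *
for n in('scene','top'):
    p,d,m=grab(n); save(n+'0.png',p); np.savez('pics/'+n+'0.npz',p=p,d=d)
print(read_state())
E
```

```text
{'t': 0.1, 'joint_positions': array([ 1.05602806e+00,  1.50923018e-01,  1.43790972e+00,  1.92171676e-05,
        1.55377519e+00, -1.33977991e-01]), 'qd': array([ 0.00143477, -0.00194373, -0.00331747, -0.00037398,  0.00010104,
       -0.0008486 ]), 'joint_torque': array([ 4.52690656e-03, -7.14374113e+01, -5.71794641e+01, -1.12358593e-04,
        7.07838015e-03, -6.73175282e-05]), 'ee_pos': array([0.21360504, 0.53364166, 0.23077171]), 'eef_rot': array([-3.14058905e+00, -1.54659377e-04,  2.76080197e+00]), 'wrist_force': array([0.02405589, 0.15994672, 1.2134181 ]), 'moment': array([-0.0363875 ,  0.02952656,  0.0140748 ]), 'gripper_force': 0.0, 'grip_width': 0.08531217263168057}
```

View pics/scene0.png

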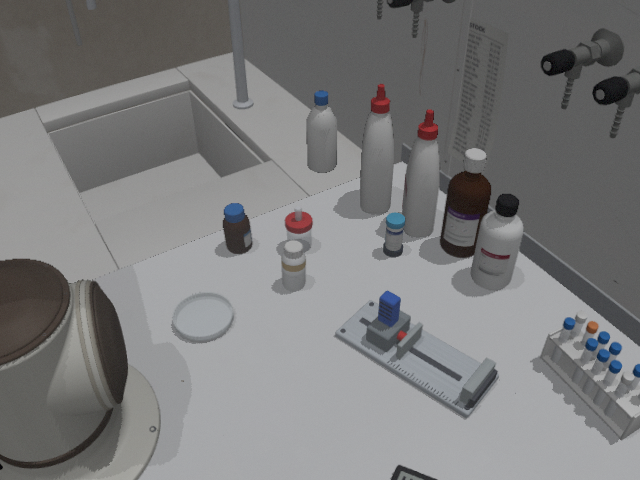

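View pics/top0.png

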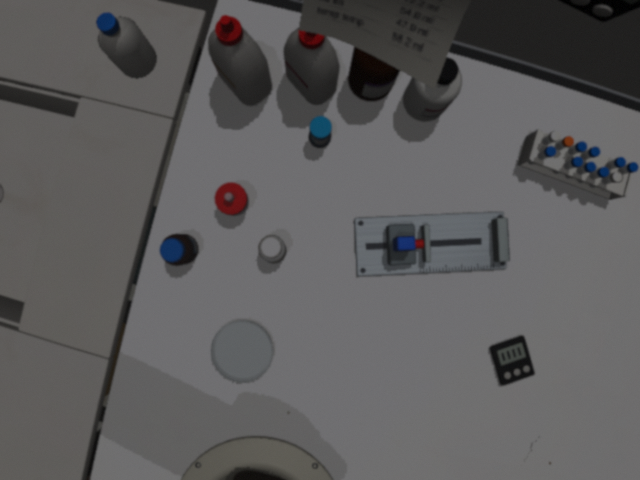

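The scene view shows the amber jar at (237,229) and the gauge with its blue tab at (389,308). In the top view the jar cap is at (173,250), the tab at (405,243), the fixed jaw at (501,240), and the plate's corners are about (355,217), (505,212), (508,268), (358,276).

```bash
python3 - <<'E'
from h import *
def blue(p,box):
    h=cv2.cvtColor(p,cv2.COLOR_RGB2HSV); k=cv2.inRange(h,(105,120,40),(130,255,255))
    z=np.zeros_like(k); x0,y0,x1,y1=box; z[y0:y1,x0:x1]=k[y0:y1,x0:x1]
    n,l,s,c=cv2.connectedComponentsWithStats(z); i=1+np.argmax(s[1:,4]); return l==i,s[i],c[i]
T={n:(np.load(f'pics/{n}0.npz'),camera_model(n)) for n in('scene','top')}
B={'cap':{'scene':(215,195,255,225),'top':(150,225,200,275)},'tab':{'scene':(370,285,410,330),'top':(385,230,420,258)}}
for o in B:
    rays=[]
    for n in B[o]:
        f,m=T[n]; k,s,c=blue(f['p'],B[o][n]); v,u=np.nonzero(k&(f['d']>0)); P=pts(m,f['d'],v,u)
        rays.append(ray(m,[c])); zt=np.percentile(P[:,2],95); Q=P[P[:,2]>zt-.006]
        print(o,n,s,c,'zmax',zt,'top mean',Q.mean(0),'ext',np.percentile(Q,3,0),np.percentile(Q,97,0))
    (c1,d1),(c2,d2)=rays; A=np.c_[d1[0],-d2[0]]; ab=np.linalg.lstsq(A,c2-c1,rcond=None)[0]
    print(' tri',c1+d1[0]*ab[0],c2+d2[0]*ab[1])
# gauge: plate by depth points
f,m=T['top']; v,u=np.mgrid[195:295,340:525]; v=v.ravel();u=u.ravel(); P=pts(m,f['d'],v,u)
pl=P[(P[:,2]>.008)&(P[:,2]<.017)]; print('plate n',len(pl),cv2.minAreaRect(pl[:,:2].astype(np.float32)),pl[:,2].mean())
hi=P[P[:,2]>.008]; print('all',cv2.minAreaRect(hi[:,:2].astype(np.float32)))
j=P[(P[:,2]>.039)&(P[:,2]<.050)]; uj=u[(P[:,2]>.039)&(P[:,2]<.050)]
for a,b in((380,418),(418,440),(480,525)):
    q=j[(uj>a)&(uj<b)]; print('jaw',a,len(q),q.mean(0),cv2.minAreaRect(q[:,:2].astype(np.float32)))
print('corners z12',plane(m,[(355,217),(505,212),(508,268),(358,276)],.012))
print('bystanders',plane(m,[(232,198),(272,248),(242,350)],.06))
print(camera_model('top')['t'],camera_model('wrist'))
E
```

```text
cap scene [224 203  20  20 261] [233.54022989 211.51340996] zmax 0.08844989687234794 top mean [0.42206891 0.11013215 0.08652768] ext [0.40908935 0.09695976 0.08320632] [0.43729098 0.12447956 0.08915082]
cap top [160 238  24  25 462] [171.83982684 249.68831169] zmax 0.08798230479877978 top mean [0.42251002 0.11232212 0.08546845] ext [0.40794782 0.09818701 0.0828472 ] [0.43757061 0.12660035 0.08848707]
 tri [0.42345343 0.11214057 0.08041751] [0.42260574 0.11291894 0.08057368]
tab scene [379 291  21  35 424] [390.24056604 307.10377358] zmax 0.09648930352091367 top mean [ 0.42930526 -0.2188044   0.09480924] ext [ 0.4210074  -0.23019457  0.09127507] [ 0.43927078 -0.20677498  0.09709483]
tab top [396 236  19  15 271] [404.97785978 242.94464945] zmax 0.09695345536251801 top mean [ 0.4305106  -0.21633211  0.09419133] ext [ 0.42087916 -0.22815603  0.09146289] [ 0.44017325 -0.20524754  0.09738693]
 tri [ 0.43202479 -0.21926601  0.07512533] [ 0.4312648  -0.2184355   0.07496999]
plate n 6613 ((0.43853288888931274, -0.268957257270813), (0.10255273431539536, 0.23497982323169708), 2.129404306411743
[... 700 characters left out ...]
[ 0.39385766 -0.39020775  0.012     ]
 [ 0.3832765  -0.1560618   0.012     ]]
bystanders [[ 0.49775888  0.02965573  0.06      ]
 [ 0.42510194 -0.02840047  0.06      ]
 [ 0.27794472  0.01551135  0.06      ]]
[-0.08856234  0.43511627  0.92934128] {'mtx': array([[429.65720341,   0.        , 312.51981618],
       [  0.        , 429.65720341, 227.65182696],
       [  0.        ,   0.        ,   1.        ]]), 'dist_coeffs': array([-0.10492081,  0.        ,  0.        ,  0.        ,  0.        ]), 'R': array([[ 0.37053497,  0.92881708, -0.00163013],
       [ 0.88476861, -0.35242746,  0.30492522],
       [ 0.28264525, -0.11442775, -0.9523749 ]]), 't': array([-0.5748031 , -0.04021522,  0.38003789])}
```

```bash
cat > plan.py <<'E'
from h import *
from scipy.spatial.transform import Rotation as Ro
import math
def show(wps,start=None):
    s=read_state(); p,R=(s['ee_pos'],Ro.from_euler('xyz',s['eef_rot'])) if start is None else start
    for (x,y,z,yaw,step) in wps:
        q=np.array([x,y,z]); Q=Ro.from_euler('xyz',[math.pi,0,yaw]); rv=(R.inv()*Q).as_rotvec()
        n=max(1,math.ceil(max(np.abs(q-p).max()/step,np.abs(np.rad2deg(rv)).max()/5-.02))); d=(q-p)/n; o=[]
        for i in range(n):
            a=R.inv().apply(d)/.04; R=R*Ro.from_rotvec(rv/n)
            o.append(' '.join('%g'%round(v,2) for v in [*a,*(np.rad2deg(rv/n)/5)]))
        p=q; print(n,'; '.join(o))
E
python3 - <<'E'
from plan import *
print('faucet',plane(camera_model('scene'),[(243,103)],0))
show([(.4,.13,.23,1.614,.033)])
E
```

```text
faucet [[0.78665897 0.50816578 0.        ]]
14 -0.58 -0.55 0 -0 0 0.94; -0.62 -0.5 0 -0 0 0.94; -0.66 -0.44 0 -0 0 0.94; -0.69 -0.39 0 -0 0 0.94; -0.72 -0.33 0 -0 0 0.94; -0.75 -0.27 0 -0 0 0.94; -0.77 -0.21 0 -0 0 0.94; -0.78 -0.15 0 -0 0 0.94; -0.79 -0.08 0 -0 0 0.94; -0.79 -0.02 0 -0 0 0.94; -0.79 0.05 0 -0 0 0.94; -0.79 0.11 0 -0 0 0.94; -0.77 0.18 0 -0 0 0.94; -0.76 0.24 0 -0 0 0.94
```

arm_command:
  plan: "-0.58 -0.55 0 0 0 0.94; -0.62 -0.5 0 0 0 0.94; -0.66 -0.44 0 0 0 0.94; -0.69 -0.39 0 0 0 0.94; -0.72 -0.33 0 0 0 0.94; -0.75 -0.27 0 0 0 0.94; -0.77 -0.21 0 0 0 0.94; -0.78 -0.15 0 0 0 0.94; -0.79 -0.08 0 0 0 0.94; -0.79 -0.02 0 0 0 0.94; -0.79 0.05 0 0 0 0.94; -0.79 0.11 0 0 0 0.94"
  grip: 1

```text
t: 1.6
ee_pos: [0.3732, 0.1862, 0.2312]
eef_rot: [-3.141, 0.0, 1.774]
wrist_force: [-0.0, -0.0, -0.2]
grip_width: 0.0855
gripper_force: 0.0
```

arm_command:
  plan: "-0.77 0.18 0 0 0 0.94; -0.76 0.24 0 0 0 0.94; 0 0 0 0 0 0; 0 0 0 0 0 0"

```text
t: 2.1
ee_pos: [0.3994, 0.1297, 0.2312]
eef_rot: [-3.141, -0.0, 1.613]
wrist_force: [-0.2, 0.1, -0.0]
grip_width: 0.0856
gripper_force: 0.0
```

```bash
python3 - <<'E'
from plan import *
s=read_state(); print(s['t'],s['ee_pos'],s['eef_rot'])
p,d,m=grab('wrist'); save('w1.png',p); np.savez('pics/w1.npz',p=p,d=d,R=m['R'],t=m['t'])
h=cv2.cvtColor(p,cv2.COLOR_RGB2HSV); k=cv2.inRange(h,(105,120,40),(130,255,255))
n,l,st,c=cv2.connectedComponentsWithStats(k)
for i in range(1,n):
    if st[i,4]>200: print(st[i],plane(m,[c[i]],.086), plane(m,[c[i]],.08))
E
```

```text
2.1 [0.39941348 0.12973514 0.23115149] [-3.14118270e+00 -1.10687791e-04  1.61287627e+00]
[ 320  205   50   50 1781] [[0.42256407 0.11552263 0.086     ]] [[0.42310695 0.11358449 0.08      ]]
```

View pics/w1.png

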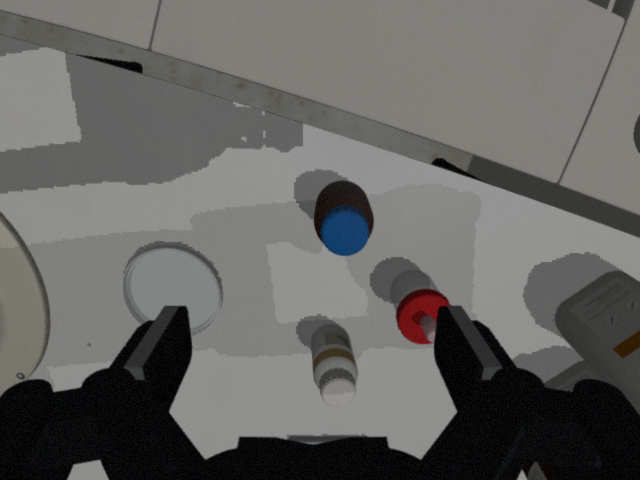

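The wrist view shows the jar's blue cap at (345,231) with the fingers either side of (313,350). All three views put the jar at about (0.4227, 0.113), with its top at 0.086–0.088, so I'll descend and grip.

arm_command:
  plan: "-0.22 0.28 0.1 0 0 0; -0.22 0.28 0.1 0 0 0; 0 0 0.8 0 0 0; 0 0 0.8 0 0 0; 0 0 0.8 0 0 0; 0 0 0.8 0 0 0; 0 0 0.8 0 0 0; 0 0 0.8 0 0 0; 0 0 0.22 0 0 0; 0 0 0 0 0 0"

```text
t: 3.4
ee_pos: [0.423, 0.1126, 0.0225]
eef_rot: [-3.141, 0.0, 1.612]
wrist_force: [-1.2, 0.1, 0.3]
grip_width: 0.0854
gripper_force: 0.0
```

arm_command:
  plan: "0 0 0 0 0 0; 0 0 0 0 0 0; 0 0 0 0 0 0; 0 0 0 0 0 0; 0 0 0 0 0 0; 0 0 0 0 0 0; 0 0 0 0 0 0; 0 0 0 0 0 0"
  grip: 0
  squeeze: 25

```text
t: 4.4
ee_pos: [0.4234, 0.1129, 0.0234]
eef_rot: [3.14, 0.0, 1.612]
wrist_force: [-1.5, -1.1, 7.3]
grip_width: 0.045
gripper_force: 24.5
```

arm_command:
  plan: "0 0 -0.6 0 0 0; 0 0 -0.8 0 0 0; 0 0 -0.9 0 0 0; 0 0 -0.9 0 0 0; 0 0 -0.75 0 0 0; 0 0 0 0 0 0"

```text
t: 5.15
ee_pos: [0.4236, 0.1129, 0.1828]
eef_rot: [3.138, -0.0, 1.612]
wrist_force: [-0.6, 0.2, -1.2]
grip_width: 0.0448
gripper_force: 26.0
```

```bash
python3 - <<'E'
from plan import *
s=read_state(); print(s['ee_pos'],s['eef_rot'],s['grip_width'],s['wrist_force'])
show([(.4358,-.3335,.18,1.614,.038)])
E
```

```text
[0.42357564 0.11294517 0.18277519] [ 3.13753459e+00 -5.87279413e-05  1.61249776e+00] 0.04478396974459977 [-0.63051006  0.18035226 -1.24394951]
12 -0.93 -0.01 0.01 0 -0 -0; -0.93 -0.01 0.01 0 -0 -0; -0.93 -0.01 0.01 0 -0 -0; -0.93 -0.01 0.01 0 -0 -0; -0.93 -0.01 0.01 0 -0 -0; -0.93 -0.01 0.01 0 -0 -0; -0.93 -0.01 0.01 0 -0 -0; -0.93 -0.01 0.01 0 -0 -0; -0.93 -0.01 0.01 0 -0 -0; -0.93 -0.01 0.01 0 -0 -0; -0.93 -0.01 0.01 0 -0 -0; -0.93 -0.01 0.01 0 -0 -0
```

arm_command:
  plan: "-0.5 -0.01 0.01 0 0 0; -0.93 -0.01 0.01 0 0 0; -0.93 -0.01 0.01 0 0 0; -0.93 -0.01 0.01 0 0 0; -0.93 -0.01 0.01 0 0 0; -0.93 -0.01 0.01 0 0 0; -0.93 -0.01 0.01 0 0 0; -0.93 -0.01 0.01 0 0 0; -0.93 -0.01 0.01 0 0 0; -0.93 -0.01 0.01 0 0 0; -0.93 -0.01 0.01 0 0 0; -0.93 -0.01 0.01 0 0 0"

```text
t: 6.65
ee_pos: [0.4354, -0.3172, 0.1748]
eef_rot: [-3.141, -0.001, 1.612]
wrist_force: [0.1, 0.4, -1.7]
grip_width: 0.0452
gripper_force: 25.9
```

arm_command:
  plan: "-0.43 0 0 0 0 0; 0 0 0 0 0 0; 0 0 0 0 0 0"

```text
t: 7.02
ee_pos: [0.4365, -0.3323, 0.1756]
eef_rot: [-3.141, -0.0, 1.613]
wrist_force: [0.0, -0.3, -0.7]
grip_width: 0.0446
gripper_force: 25.9
```

```bash
python3 - <<'E'
from plan import *
s=read_state(); print(s['t'],s['ee_pos'],s['eef_rot'])
p,d,m=grab('wrist'); save('w2.png',p)
p2,d2,m2=grab('scene'); save('s2.png',p2)
v,u=np.mgrid[0:480:1,0:640:1]; v=v.ravel();u=u.ravel()
P=pts(m,d,v,u); ok=(d.ravel()>0)
j=P[ok&(P[:,2]>.038)&(P[:,2]<.05)&(abs(P[:,0]-.435)<.06)&(P[:,1]<-.13)&(P[:,1]>-.42)]
for a,b in((-.42,-.34),(-.27,-.24),(-.24,-.19)):
    q=j[(j[:,1]>a)&(j[:,1]<b)]
    if len(q)>20: print(a,len(q),q.mean(0),cv2.minAreaRect(q[:,:2].astype(np.float32)),np.percentile(q[:,1],[2,98]))
h=cv2.cvtColor(p,cv2.COLOR_RGB2HSV); k=cv2.inRange(h,(105,120,40),(130,255,255))
n,l,st,c=cv2.connectedComponentsWithStats(k)
for i in range(1,n):
    if st[i,4]>150:
        vv,uu=np.nonzero(l==i); B=pts(m,d,vv,uu); print(st[i],np.median(B,0),plane(m,[c[i]],.0945))
E
```

```text
7.025 [ 0.43650615 -0.33233427  0.17556173] [-3.14138124e+00 -4.59741739e-04  1.61289139e+00]
-0.42 42 [ 0.40970938 -0.36773996  0.0420581 ] ((0.43742281198501587, -0.3656913936138153), (0.06551188230514526, 0.005222586449235678), 5.986268997192383) [-0.37163574 -0.36476439]
-0.27 1197 [ 0.43168881 -0.25635928  0.04306645] ((0.43231070041656494, -0.2505343556404114), (0.056905560195446014, 0.022217389196157455), 2.140155792236328) [-0.26205611 -0.24023622]
-0.24 4656 [ 0.43163767 -0.22244755  0.0441841 ] ((0.4313157796859741, -0.220438152551651), (0.060393255203962326, 0.040042944252491), 2.5147578716278076) [-0.23935856 -0.20167093]
[ 291    0   42   52 2014] [ 0.43139501 -0.2220765   0.09402627] [[ 0.43138384 -0.22215487  0.0945    ]]
[ 238  339  140  106 8546] [ 0.43533907 -0.32196001  0.23670765] [[ 0.43851496 -0.43755718  0.0945    ]]
[449 444  14  25 219] [ 0.54455422 -0.49187358  0.09204155] [[ 0.5429275  -0.48977794  0.0945    ]]
[468 454  22  22 269] [ 0.56225797 -0.50185563  0.09188773] [[ 0.56121666 -0.49817551  0.0945    ]]
```

View pics/w2.png

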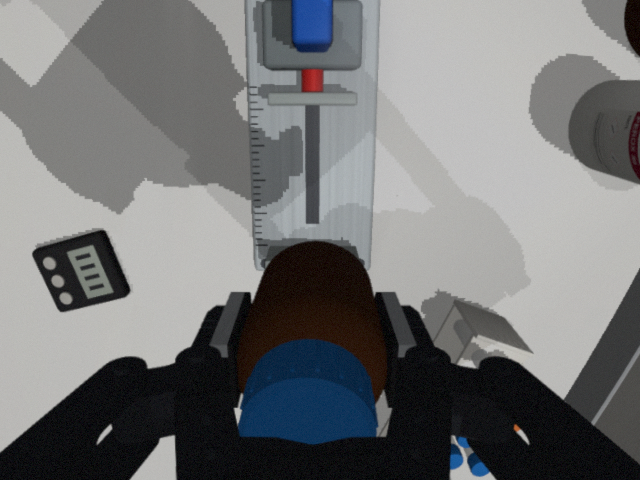

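The wrist view shows the jar held upright over the gauge, with the fixed jaw hidden behind it at about (312,245), the tip plate at (312,98) and the red stem out. The jar sits on the middle line, so I'll lower it.

arm_command:
  plan: "0 0 0.5 0 0 0; 0 0 0.8 0 0 0; 0 0 0.8 0 0 0; 0 0 0.7 0 0 0; 0 0 0.4 0 0 0; 0 0 0.2 0 0 0; 0 0 0.09 0 0 0; 0 0 0 0 0 0; 0 0 0 0 0 0"

```text
t: 8.25
ee_pos: [0.4367, -0.3336, 0.0368]
eef_rot: [3.141, 0.001, 1.612]
wrist_force: [-0.1, -0.7, -0.8]
grip_width: 0.0448
gripper_force: 25.9
```

arm_command:
  plan: "0 0 0.02 0 0 0; 0 0 0.02 0 0 0; 0 0 0 0 0 0"

```text
t: 8.62
ee_pos: [0.4368, -0.3338, 0.0354]
eef_rot: [3.141, 0.001, 1.612]
wrist_force: [-2.2, 0.8, 8.7]
grip_width: 0.045
gripper_force: 25.4
```

arm_command:
  plan: "0 0 0 0 0 0; 0 0 0 0 0 0; 0 0 0 0 0 0; 0 0 0 0 0 0; 0 0 0 0 0 0; 0 0 0 0 0 0"
  grip: 1

```text
t: 9.38
ee_pos: [0.4365, -0.3334, 0.0345]
eef_rot: [-3.142, 0.0, 1.612]
wrist_force: [0.0, -0.1, 0.1]
grip_width: 0.0852
gripper_force: 0.0
```

arm_command:
  plan: "0 0 -0.3 0 0 0; 0 0 -0.8 0 0 0; 0 0 -0.9 0 0 0; 0 0 -0.9 0 0 0; 0 0 -0.9 0 0 0; 0 0 0 0 0 0; 0 0 0 0 0 0"

```text
t: 10.25
ee_pos: [0.4363, -0.3332, 0.1865]
eef_rot: [-3.141, 0.0, 1.612]
wrist_force: [0.8, 0.1, -0.5]
grip_width: 0.0857
gripper_force: 0.0
```

```bash
python3 - <<'E'
from plan import *
s=read_state(); print(s['t'],s['ee_pos'],s['eef_rot'],s['grip_width'])
p,d,m=grab('wrist'); q,e,_=grab('scene'); save('w3.png',np.hstack([cv2.resize(p,(400,300)),cv2.resize(q[240:440,320:587],(400,300))]))
h=cv2.cvtColor(p,cv2.COLOR_RGB2HSV); k=cv2.inRange(h,(105,120,40),(130,255,255))
n,l,st,c=cv2.connectedComponentsWithStats(k)
for i in range(1,n):
    if st[i,4]>150:
        vv,uu=np.nonzero((l==i)&(d>0)); B=pts(m,d,vv,uu); zt=np.percentile(B[:,2],95); T=B[B[:,2]>zt-.005]; print(st[i],zt,T.mean(0),T.min(0),T.max(0))
E
```

```text
10.25 [ 0.43634243 -0.33320052  0.18648639] [-3.14146525e+00  5.14329683e-05  1.61241447e+00] 0.08567079302125788
[ 293    0   39   52 1945] 0.09539247189724687 [ 0.43132022 -0.22025813  0.09402456] [ 0.42118577 -0.23157567  0.09044144] [ 0.44132539 -0.20879556  0.09644411]
[ 279  201   61   63 2535] 0.09866510635338195 [ 0.43453499 -0.3334166   0.09736772] [ 0.41769924 -0.35129739  0.09380357] [ 0.45170502 -0.31738367  0.09990458]
```

View pics/w3.png

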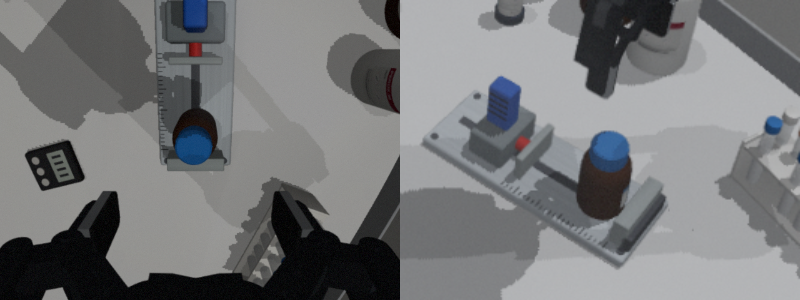

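The jar stands upright on the plate near the fixed jaw, in the left crop at (193,140), with the stem still out at (195,48). Its measured top is at (0.4345, −0.333) and 0.098 high, as expected, so next I'll grasp the tab.

arm_command:
  plan: "0.6 0 0 0 0 0; 0.9 0 0 0 0 0; 0.9 0 0 0 0 0; 0.46 0 0 0 0 0; 0 0 0.4 0 0 0; 0 0 0.8 0 0 0; 0 0 0.8 0 0 0; 0 0 0.7 0 0 0; 0 0 0.36 0 0 0; 0 0 0.1 0 0 0; 0 0 0 0 0 0; 0 0 0 0 0 0"

```text
t: 11.85
ee_pos: [0.4321, -0.2194, 0.0609]
eef_rot: [3.141, 0.001, 1.612]
wrist_force: [0.9, 0.2, -0.5]
grip_width: 0.0853
gripper_force: 0.0
```

arm_command:
  plan: "0 0 0 0 0 0; 0 0 0 0 0 0; 0 0 0 0 0 0; 0 0 0 0 0 0; 0 0 0 0 0 0; 0 0 0 0 0 0; 0 0 0 0 0 0; 0 0 0 0 0 0"
  grip: 0
  squeeze: 30

```text
t: 12.85
ee_pos: [0.4314, -0.2191, 0.0603]
eef_rot: [-3.141, 0.0, 1.612]
wrist_force: [-6.3, 0.4, 5.9]
grip_width: 0.0195
gripper_force: 32.1
```

arm_command:
  plan: "-0.05 0 0 0 0 0; -0.1 0 0 0 0 0; -0.15 0 0 0 0 0; -0.15 0 0 0 0 0; -0.15 0 0 0 0 0; -0.15 0 0 0 0 0; -0.15 0 0 0 0 0; -0.15 0 0 0 0 0; -0.1 0 0 0 0 0; -0.05 0 0 0 0 0; 0 0 0 0 0 0; 0 0 0 0 0 0"

```text
t: 14.35
ee_pos: [0.4334, -0.2668, 0.0603]
eef_rot: [-3.141, -0.0, 1.612]
wrist_force: [-5.2, 3.1, 7.5]
grip_width: 0.0198
gripper_force: 32.3
```

```bash
python3 - <<'E'
from plan import *
s=read_state(); print(s['t'],s['ee_pos'],s['wrist_force'])
q,e,_=grab('scene'); t,f,_=grab('top'); save('s4.png',np.hstack([cv2.resize(q[240:440,320:587],(400,300)),cv2.resize(t[180:300,350:510],(400,300))]))
E
```

```text
14.35 [ 0.43343574 -0.26678878  0.06029477] [-5.17626878  3.08045864  7.51391463]
```

View pics/s4.png

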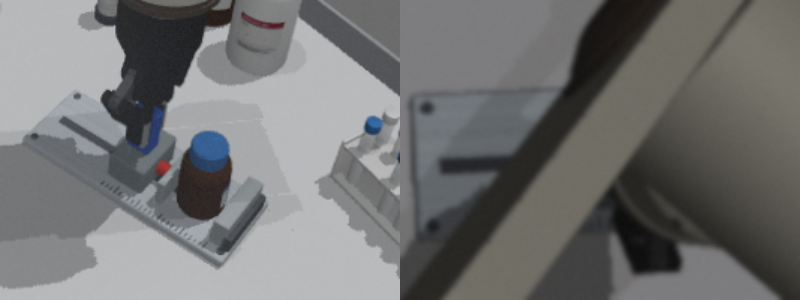

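The scene crop shows the jaw near the jar: tip plate at (170,178), red stem at (163,168) still out. I'll go another 12 mm slowly, then check.

arm_command:
  plan: "-0.04 0 0 0 0 0; -0.04 0 0 0 0 0; -0.04 0 0 0 0 0; -0.04 0 0 0 0 0; -0.04 0 0 0 0 0; -0.04 0 0 0 0 0; -0.03 0 0 0 0 0; -0.03 0 0 0 0 0; 0 0 0 0 0 0; 0 0 0 0 0 0; 0 0 0 0 0 0"

```text
t: 15.82
ee_pos: [0.4339, -0.2784, 0.0603]
eef_rot: [-3.141, -0.001, 1.613]
wrist_force: [-3.7, 6.4, 8.2]
grip_width: 0.0196
gripper_force: 32.6
```

```bash
cat > red.py <<'E'
from plan import *
import sys
s=read_state(); print(s['t'],s['ee_pos'],s['wrist_force'])
def red(q,m,box):
    x0,y0,x1,y1=box; h=cv2.cvtColor(q,cv2.COLOR_RGB2HSV)
    k=(cv2.inRange(h,(0,130,60),(8,255,255))|cv2.inRange(h,(172,130,60),(180,255,255)))
    z=np.zeros_like(k); z[y0:y1,x0:x1]=k[y0:y1,x0:x1]; v,u=np.nonzero(z)
    if len(u)==0: print('no red'); return
    W=plane(m,np.c_[u,v],.03); g=np.array([-.041,.999])
    print('red px',len(u),'along-y extent mm',1e3*np.ptp(W[:,:2]@g),np.bincount(v-v.min()))
a=np.load('pics/scene0.npz')['p']; m=camera_model('scene'); red(a,m,(370,300,460,380))
q,e,_=grab('scene'); red(q,m,(370,300,460,380))
save(sys.argv[1],cv2.resize(q[280:400,350:510],(800,600)))
E
python3 red.py s5.png
```

```text
15.825 [ 0.43388646 -0.27843489  0.06025877] [-3.67046072  6.37166056  8.1612617 ]
red px 46 along-y extent mm 9.08346175470104 [2 4 7 8 7 6 6 4 2]
red px 52 along-y extent mm 9.220350034367941 [3 5 7 8 7 7 6 5 4]
```

View pics/s5.png

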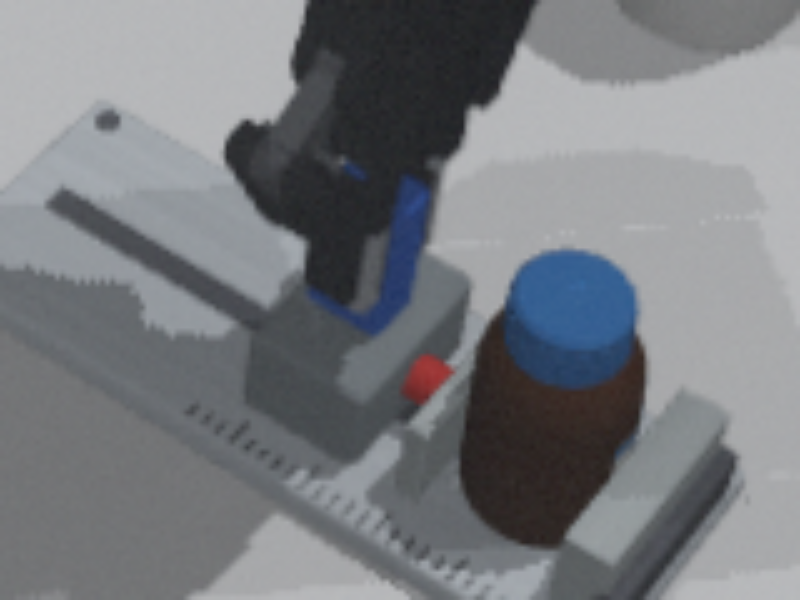

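```bash
cat > pos.py <<'E'
from plan import *
m=camera_model('scene'); g=np.array([-.041,.999])
def meas(q,d,box,cap):
    h=cv2.cvtColor(q,cv2.COLOR_RGB2HSV)
    k=(cv2.inRange(h,(0,130,60),(8,255,255))|cv2.inRange(h,(172,130,60),(180,255,255)))
    z=np.zeros_like(k); z[300:380,370:460]=k[300:380,370:460]; v,u=np.nonzero(z)
    W=plane(m,np.c_[u,v],.033); print('red',len(u),W.mean(0)[:2]@g)
    v,u=np.mgrid[280:400,350:510]; v=v.ravel();u=u.ravel(); P=pts(m,d,v,u); P=P[d[v,u]>0]
    j=P[(P[:,2]>.040)&(P[:,2]<.048)&(abs(P[:,0]-.433)<.034)]; y=j[:,:2]@g
    hh,ee=np.histogram(y,np.arange(-.41,-.16,.004)); print([(round(float(a),3),int(b)) for a,b in zip(ee,hh) if b])
    k=cv2.inRange(h,(100,120,60),(130,255,255)); v,u=np.nonzero(k[:,440:500]) if cap else ([],[])
    if cap:
        u=u+440; P=pts(m,d,v,u); T=P[(P[:,2]>.09)&(P[:,2]<.11)]; print('cap',len(T),np.ptp(T,0),T.mean(0), (T[:,:2]@g).mean())
E
python3 - <<'E'
from pos import *
f=np.load('pics/scene0.npz'); meas(f['p'],f['d'],0,False)
q,e,_=grab('scene'); meas(q,e,0,True)
E
```

```text
red 46 -0.26060588584705435
[(-0.402, 35), (-0.398, 118), (-0.394, 110), (-0.39, 112), (-0.386, 102), (-0.382, 3), (-0.282, 43), (-0.278, 89), (-0.274, 54), (-0.258, 107), (-0.254, 90), (-0.25, 82), (-0.246, 59), (-0.242, 49), (-0.238, 35), (-0.234, 39), (-0.23, 35), (-0.226, 37), (-0.222, 31), (-0.218, 2)]
red 52 -0.31968292695572276
[(-0.402, 36), (-0.398, 118), (-0.394, 114), (-0.39, 111), (-0.386, 105), (-0.382, 20), (-0.378, 11), (-0.374, 10), (-0.37, 12), (-0.366, 9), (-0.362, 11), (-0.358, 9), (-0.354, 10), (-0.35, 6), (-0.346, 5), (-0.342, 3), (-0.338, 41), (-0.334, 54), (-0.33, 23), (-0.318, 74), (-0.314, 97), (-0.31, 99), (-0.306, 64), (-0.302, 49), (-0.298, 43), (-0.294, 38), (-0.29, 45), (-0.286, 35), (-0.282, 42), (-0.278, 11)]
cap 473 [0.03508585 0.03282743 0.01192741] [ 0.43093313 -0.34257869  0.09772222] -0.3599043708922073
```

```bash
cat > fine.py <<'E'
from pos import *
def fine(q,d,lab):
    v,u=np.mgrid[280:400,350:510]; v=v.ravel();u=u.ravel(); P=pts(m,d,v,u); P=P[d[v,u]>0]
    x=P[:,:2]@np.array([.999,.041]); y=P[:,:2]@g
    j=(P[:,2]>.040)&(P[:,2]<.048)&(abs(x-.4215)<.026); yy=np.sort(y[j]); yy=yy[(yy>-.345)&(yy<-.2)]
    i=np.argmax(np.diff(yy)*((yy[:-1]-yy[0])<.02)); t=yy[:i+1]; c=yy[i+1:]
    print(lab,'tip n%d front %.4f mean %.4f back %.4f  carr front %.4f  gap %.4f'%(len(t),t[0],t.mean(),t[-1],c[0],c[0]-t.mean()))
if __name__=='__main__':
    f=np.load('pics/scene0.npz'); fine(f['p'],f['d'],'start')
    for i in range(2): q,e,_=grab('scene'); fine(q,e,'now')
E
python3 fine.py
```

```text
start tip n168 front -0.2795 mean -0.2756 back -0.2707  carr front -0.2576  gap 0.0180
now tip n114 front -0.3445 mean -0.3332 back -0.3280  carr front -0.3162  gap 0.0170
now tip n111 front -0.3446 mean -0.3332 back -0.3282  carr front -0.3162  gap 0.0170
```

The tip is pressed about 1 mm and the jar touches the fixed jaw. I'll go another 5.6 mm.

arm_command:
  plan: "-0.03 0 0 0 0 0; -0.03 0 0 0 0 0; -0.03 0 0 0 0 0; -0.03 0 0 0 0 0; -0.02 0 0 0 0 0; 0 0 0 0 0 0; 0 0 0 0 0 0; 0 0 0 0 0 0"

```text
t: 17.02
ee_pos: [0.4341, -0.2838, 0.0603]
eef_rot: [-3.141, -0.001, 1.613]
wrist_force: [-5.0, 9.5, 8.8]
grip_width: 0.0195
gripper_force: 32.7
```

```bash
python3 fine.py; python3 red.py s6.png
```

```text
start tip n168 front -0.2795 mean -0.2756 back -0.2707  carr front -0.2576  gap 0.0180
now tip n106 front -0.3445 mean -0.3334 back -0.3280  carr front -0.3217  gap 0.0117
now tip n107 front -0.3444 mean -0.3330 back -0.3271  carr front -0.3218  gap 0.0112
17.125 [ 0.43416563 -0.28384593  0.06031051] [-6.10850093  8.68020352  9.07717099]
red px 46 along-y extent mm 9.08346175470104 [2 4 7 8 7 6 6 4 2]
red px 21 along-y extent mm 4.099673677820825 [3 4 3 3 3 3 2]
```

View pics/s6.png

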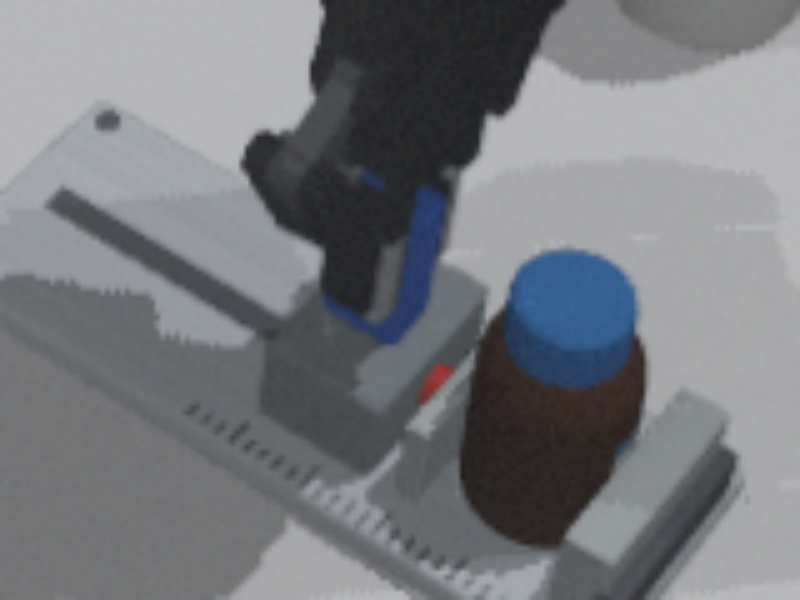

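About 6.5 mm is pressed: only half the red shows at (437,383), and the jar hasn't moved. Now I'll release and retreat.

arm_command:
  plan: "0 0 0 0 0 0; 0 0 0 0 0 0; 0 0 0 0 0 0; 0 0 0 0 0 0; 0 0 0 0 0 0; 0 0 -0.3 0 0 0; 0 0 -0.7 0 0 0; 0 0 -0.9 0 0 0; 0 0 -0.9 0 0 0; 0 0 0 0 0 0; 0 0 0 0 0 0; 0 0 0 0 0 0"
  grip: 1

```text
t: 18.68
ee_pos: [0.4341, -0.2844, 0.1713]
eef_rot: [-3.141, -0.001, 1.612]
wrist_force: [0.5, 0.3, -0.4]
grip_width: 0.0854
gripper_force: 0.0
```

```bash
python3 fine.py; python3 red.py s7.png
```

```text
start tip n168 front -0.2795 mean -0.2756 back -0.2707  carr front -0.2576  gap 0.0180
now tip n105 front -0.3449 mean -0.3330 back -0.3284  carr front -0.3216  gap 0.0115
now tip n107 front -0.3450 mean -0.3332 back -0.3280  carr front -0.3219  gap 0.0113
18.775 [ 0.43424697 -0.28441663  0.17146219] [-0.9170224   0.37128119 -0.07126819]
red px 46 along-y extent mm 9.08346175470104 [2 4 7 8 7 6 6 4 2]
red px 20 along-y extent mm 3.9809736649676353 [3 3 3 3 3 3 2]
```

View pics/s7.png

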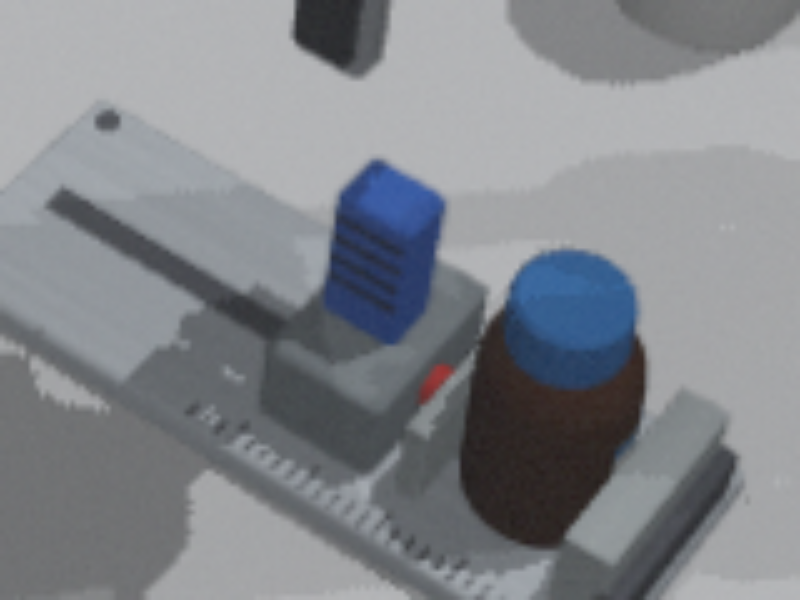

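The hand is clear, the jar stands upright between the jaws, and the tip is still about half pressed with red at (437,383), so I'm handing in.

```bash
python3 -c "
from cell import hand_in; print(hand_in())"
```

```text
the job is handed in; nothing more can be done
None
```

I handed the job in at about 19 s: the amber jar stands upright, nipped against the fixed jaw, with the sprung tip pressed in about 6.5 mm of its 14 mm by the camera and the arm clear of everything; no verdict came back.

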